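Rehang a spark-box door on its sprung hinge pins

TASK

The small spark box stands open: its door hangs on the parking stand beside it. Pinch the two upright tabs on top of the door together to pull in its sprung hinge pins, lift the door off the stand, and drop it into the hinge slots of the spark box, so that it hangs there freely with both pins sprung fully out into their holes. Feel gently for the slots (its housing stands up to 3 cm farther back than the box is measured, never twice the same), never force the door, and leave the other things on the bench alone.

Things in the scene. Friction and masses are not known exactly. Their poses are not given: they have to be found in the camera images.
- door: The loose sheet-metal door, about 0.3 kg. Origin on its hinge axis, half-way between its ends; y along the hinge axis, z up when it hangs, x across its thickness. A 16x170x16 mm rail (x, y, z) is centred on the origin; a panel 160 mm wide, 3 mm thick (bottom lip 9 mm), hangs below it down to z = -75 mm.
- door_grip (a point): Grip point, 28 mm above the hinge axis (axes as the door), midway between two upright steel tabs that move the pins. Each is 24 mm wide (x), 8 mm thick (y) and stands from the rail top (8 mm above the hinge axis) to 46 mm above the axis. Over their outer faces they measure 60 mm with the pins out, 36 mm squeezed fully together, against firm stops; so squeezed they carry the door.
- pin_left (a joint): Travel of the sprung hinge pin (round-ended, 10 mm thick, on the hinge axis) at the door's +y end: 0 = fully out, tip at y = 104.5 mm; 0.012 m = pulled fully in, tip at 92.5 mm. Its tab takes 3.5 N to start and 7.7 N when fully in. It springs out within 0.3 s when the tab is let go and its way is free.
- pin_right (a joint): The same for the pin at the door's -y end (tip at y = -104.5 to -92.5 mm).
- stand: Parking stand with two wooden cheeks, fixed, where the door hangs at the start. Origin on the bench under the middle of its 100x236 mm foot plate; z up, y along the hinge axis. Slots and holes as in the spark box, but exactly at x = 0, and nothing closes its back.
- spark_box: Foot plate (140x250x6 mm) of the open, grey spark box, fixed. Origin on the bench in the middle of its width, 40 mm behind its front edge; z up, y along the hinge axis, x towards the closed back. The housing with the hinge slots is clamped on the plate through slotted feet and puts the hinge line 4 to 30 mm behind the origin (+x); this shift is not measured. The door fits either way round.
- slot_left (a point): Point on the foot plate's mark beside which the +y hinge slot lies, 4 to 30 mm behind it (axes as the box; x = 0, y = 91.5 mm, z = 138 mm). On the cheek's inner face (y = 95 mm; cheek 12 mm thick) two flat-topped ribs, 7 mm thick (to y = 88 mm) and 25.5 mm wide in x, leave a 13 mm wide upright slot, open above. A pulled-in pin fits down it, one that is out does not.
- slot_right (a point): The same for the -y slot. Both slots end 42 mm below the mouth in a floor at z = 96 mm, on which the pin comes to rest with its axis 101 mm above the bench; there a hole 13 mm wide, from z = 95 to 110 mm, goes out through the cheek, into which the pin springs when its tab is let go.
- tape_roll: Bystander, to be left alone: roll of black tape, 56 mm across, 19 mm high, between stand and box; origin under its middle.
- screw_jar: Bystander, to be left alone: glass screw jar with a yellow lid, 62 mm across, 81 mm high, at the back; origin under its middle.
- putty_tin: Bystander, to be left alone: putty tin, 72 mm across, 50 mm high, at the back; origin under its middle.
- tape_measure: Bystander, to be left alone: tape measure, 34x86x59 mm, at the back on the left; origin under its middle.

How it is judged:
On the way:
1. the door is lifted clear of the parking stand, its pins pulled in (height (world z) of door above 0.148 m and value of joint each of pin_left, pin_right above 0.009 m and contact force between door and stand below 0.1 N), for 0.1 s.
At the end, for the whole second after the job is handed in: The door hangs at rest in the spark box: its hinge axis 97 to 104 mm above the bench, 0 to 34 mm behind (+x) and within 6 mm (y) of the foot plate's origin and parallel to the box's y within 0.06 rad, upright within 0.25 rad, both pins sprung out to within 2.5 mm (x of door in the frame of spark_box between 0 and 0.034 m and y of door in the frame of spark_box between -0.006 and 0.006 m and z of door in the frame of spark_box between 0.097 and 0.104 m and value of joint each of pin_left, pin_right below 0.0025 m and angle between the y axis of door and the y axis of spark_box, either way round below 0.06 rad and angle between door's own z axis and vertical below 0.25 rad and linear speed of door below 0.03 m/s); the robot touches nothing.
It fails at once if the door is pressed against the spark box with more than 20 N (contact force between door and spark_box above 20 N).
It fails at once if the door is pulled or pressed against the stand with more than 40 N (contact force between door and stand above 40 N).
It fails at once if a bystander is moved more than 30 mm (distance of any of tape_roll, screw_jar, putty_tin, tape_measure from where it was at the start of the episode above 0.03 m).
It also fails if it takes over 72 s, if anything falls off the work surface, if the arm or the gripper's body presses on something with over 40 N, if the wrist force passes 120 N, or if a joint passes its speed limit or range.

ROBOT

A 7-joint arm with a two-finger parallel gripper is mounted at the origin on a cart in front of the work surface, level with it; the furniture and walls round the work are solid. World frame = base frame: x ahead of the robot, y to its left, z up, the work surface at z = 0. Lengths are in m, angles in rad, forces in N, time in s.
With the tool pointing down it reaches from about 0.4 to 0.85 m from the base axis. Payload 10.4 kg.
Tool frame: the origin (TCP) lies at the very end of the fingers, on their centre line; the grasp point (between the pads) lies manip.hold_point_z behind it (manip.hold_point_z is the distance from the TCP to the grasp point, in m); z points along the fingers, x is the direction in which the jaws open and shut, and the axes are right-handed (so a half turn about z gives the same grasp; the last joint's range is limited). The gripper opens to 85 mm and grips with 20 to 120 N. Pads are 22 mm wide; open, the fingers measure 114 mm over their backs; the gripper's body (76 mm by 85 mm) begins 54 mm behind the grasp point. The pads swing forward as they close: fully open they stand 13 mm farther back than shut.
Start: joints at [-1.332, 0.332, -0.065, 1.46, 0.022, 1.35, -0.088], TCP at [0.162, 0.604, 0.231] pointing down, gripper open.
Joint ranges: [-2.6, 2.6], [-0.5, 2.12], [-1.47, 1.34], [0.16, 2.42], [-1.27, 4.41], [0.06, 2.06], [-2.6, 2.6]. Speed limits (rad/s): [2.22, 2.22, 2.79, 2.79, 3.14, 3.14, 3.14].

INTERFACE

Orientations are given as a unit quaternion [x, y, z, w].
In Python, from workcell import readout, camera, camera_info, manip gives the robot as it stands.
- The arm moves only by the tool play_rows, never from a script. Its argument "rows" is a list of rows, each a list of 3 entries, a list of its own where there are three numbers: the shift along the world's x, y, z in mm, then the turn, a rotation vector about the world's x, y, z in degrees, then the finger opening in mm, from 0 to 85.4. In form: [[[tx, ty, tz], [rx, ry, rz], fingers], ...]. A call has 1 to 12 rows; each row shifts and turns the commanded pose from where the row before left it; what a row does not reach is not made up. A row lasts 1/8 s, in which the tool goes at most 62.5 mm and 10.7 degrees, less where a joint would pass 70% of its speed; a pose out of reach is approached as far as the arm can. A call with a gripper value outside its range is refused whole. The fingers move at their own pace and stop on an object; "force" is the grip in N (left out, the last holds). Time passes only in rows, so rows that do not move let the fingers close. It gives the time, the measured TCP pose, the force and the opening at its end, in the units of the state.
- readout.get_obs(): the state, without advancing time (a new reading comes with each control period).
- camera(name): name is "scene" or "side" or "wrist"; returns the picture (420x560x3 uint8, blue, green, red); there is no depth.
- camera_info(name): a dict with "fx", "fy", "cx", "cy" (pixels), "world_from_camera" (4x4, takes a point from camera to world coordinates). Camera axes: x right, y up, looking along -z (the intrinsics and any distortion apply to the point x, -y, -z); pixel columns grow to the right and rows downward; lengths in m; the calibration is good to about 2 mm. A picture is of the moment at which its call begins: read the wrist's pose just before it. camera_info takes no time and is no camera call; for the wrist camera it gives the pose at the moment of the call.
- manip.hand_in(): hands the job in, once; it reports no verdict.
The state is a dict: "clock": time; "joint_pos": joint angles; "joint_velocities": joint speeds; "tau": joint torques, N m; "position": TCP position; "ee_rot": TCP orientation; "ft_force": force on the tool from outside, world axes, zero at the start; "torque": the same for the moment, N m; "grip_width": opening from 0.0 (shut) to 1.0 (fully open).
Only numpy, scipy, OpenCV 4.12 (cv2) and the standard library are available. Lean on these libraries where they do the work, as an engineer would, in place of code of your own. Each camera call takes 0.05 s, during which the arm holds its last target.

## Working session

There is one attempt and no reset: what is moved stays moved. The work goes in short steps, Python scripts to look and compute and a tool call to move; the robot and the scene stay as the last step left them, time stands still between calls to the robot, and variables do not carry over. Pictures are saved under pics/ and viewed, and the job is handed in when it is done.

Besides the shell and the picture viewer there is one more tool, called as a command line: name --argument value ..., lists and objects as JSON in quotes. play_rows: Moves the arm, as the interface text tells. Its arguments: {"type":"object","properties":{"rows":{"type":"array"},"force":{"type":"number"}},"required":["rows"]}

```bash
ls; mkdir -p pics
python3 - <<'E'
from workcell import readout, camera, camera_info, manip
import cv2,numpy as np
o=readout.get_obs()
for k,v in o.items(): print(k,np.round(v,4))
print(manip.hold_point_z)
for n in ("scene","side","wrist"):
    i=camera_info(n); print(n,{k:(np.round(v,4).tolist()) for k,v in i.items()})
    cv2.imwrite(f"pics/{n}0.png",camera(n))
E
```

```text
pics
clock 0.0
joint_pos [-1.3316  0.3329 -0.0647  1.461   0.0216  1.3499 -0.0885]
joint_velocities [ 0.0013  0.0003 -0.0001 -0.0011 -0.0005 -0.0001  0.0011]
tau [ 7.00000e-04 -6.25459e+01  4.97000e-02 -3.91586e+01  1.63000e-02
  1.02000e-02  0.00000e+00]
position [0.1617 0.6033 0.2305]
ee_rot [ 7.934e-01  6.087e-01 -6.000e-04  5.000e-04]
ft_force [0.0784 0.138  0.0312]
torque [-0.0416  0.0193 -0.0273]
grip_width 0.9994
0.0187
scene {'fx': 498.2647, 'fy': 498.2647, 'cx': 275.9502, 'cy': 205.4801, 'world_from_camera': [[0.7151, 0.3172, -0.6229, -0.1084], [-0.6989, 0.3172, -0.641, -0.6299], [-0.0058, 0.8938, 0.4485, 0.6116], [0.0, 0.0, 0.0, 1.0]]}
side {'fx': 425.8353, 'fy': 425.8353, 'cx': 276.974, 'cy': 205.4796, 'world_from_camera': [[0.9835, 0.1089, -0.1443, 0.4406], [-0.1806, 0.623, -0.7611, -0.8217], [0.007, 0.7746, 0.6324, 0.856], [0.0, 0.0, 0.0, 1.0]]}
wrist {'fx': 352.4679, 'fy': 352.4679, 'cx': 273.6485, 'cy': 203.5312, 'world_from_camera': [[0.2589, -0.915, -0.3095, 0.0816], [0.9659, 0.2446, 0.0847, 0.6251], [-0.0018, -0.3209, 0.9471, 0.3741], [0.0, 0.0, 0.0, 1.0]]}
```

View pics/scene0.png

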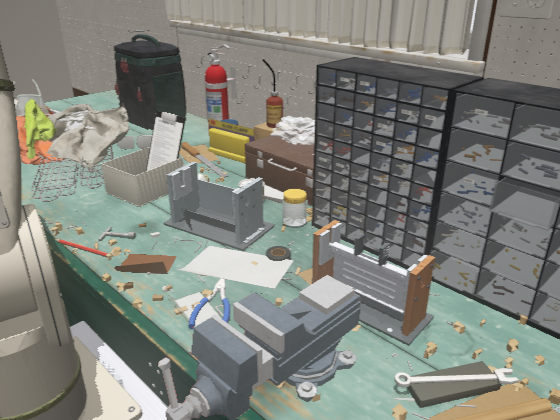

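View pics/side0.png

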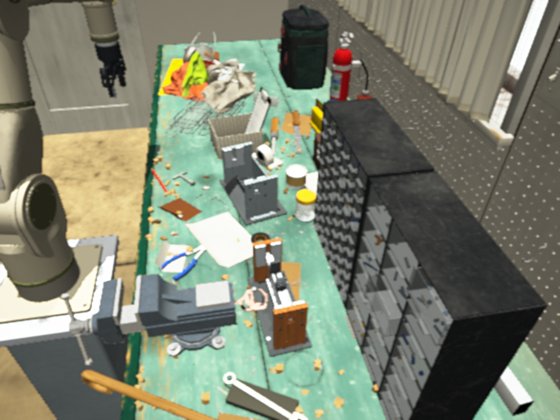

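View pics/wrist0.png

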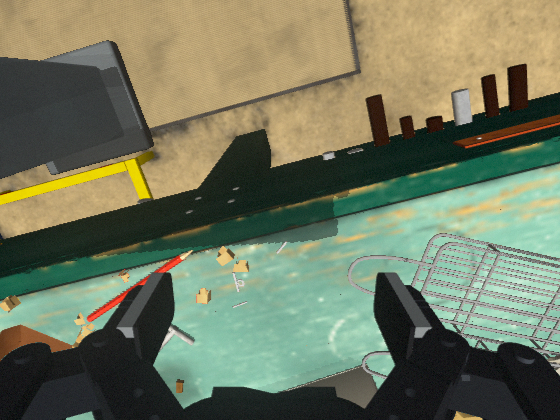

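```bash
cat > h.py <<'E'
import cv2,numpy as np
from scipy.spatial.transform import Rotation as R
def ray(info,u,v):
    M=np.array(info["world_from_camera"]); 
    d=M[:3,:3]@np.array([(u-info["cx"])/info["fx"],-(v-info["cy"])/info["fy"],-1]); return M[:3,3],d
def atz(info,u,v,z):
    o,d=ray(info,u,v); return o+d*(z-o[2])/d[2]
def proj(info,P):
    M=np.array(info["world_from_camera"]); p=M[:3,:3].T@(np.array(P)-M[:3,3]); 
    return info["cx"]+info["fx"]*p[0]/-p[2], info["cy"]+info["fy"]*p[1]/p[2]
def crop(src,dst,x0,y0,w,h,s):
    im=cv2.imread(src)[y0:y0+h,x0:x0+w]; im=cv2.resize(im,None,fx=s,fy=s,interpolation=cv2.INTER_CUBIC)
    for k in range(0,w,10):
        cv2.line(im,(k*s,0),(k*s,8 if (x0+k)%50 else 16),(0,0,255),1)
        if (x0+k)%20==0: cv2.putText(im,str(x0+k),(k*s,22),0,.4,(0,0,255),1)
    for k in range(0,h,10):
        cv2.line(im,(0,k*s),(8,k*s),(0,0,255),1)
        if (y0+k)%20==0: cv2.putText(im,str(y0+k),(10,k*s+4),0,.4,(0,0,255),1)
    cv2.imwrite(dst,im)
E
python3 - <<'E'
from h import *
crop("pics/scene0.png","pics/c_stand.png",300,210,140,130,5)
crop("pics/scene0.png","pics/c_box.png",155,155,125,95,6)
crop("pics/side0.png","pics/c_side.png",215,135,110,120,5)
crop("pics/side0.png","pics/c_side2.png",235,225,90,130,4)
E
```

```text
(no output)
```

View pics/c_stand.png

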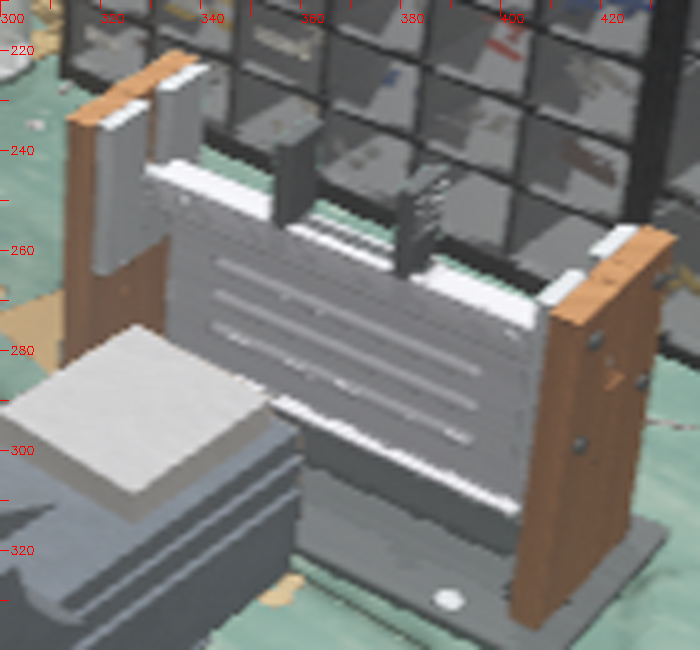

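View pics/c_box.png

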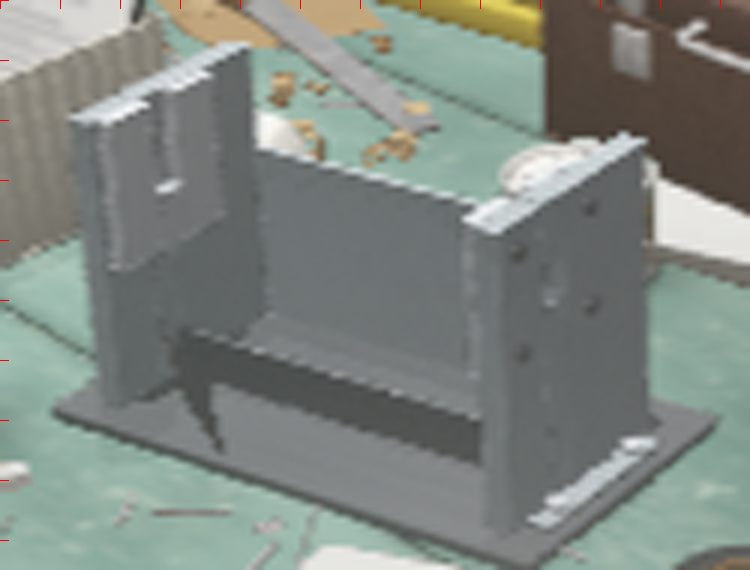

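View pics/c_side.png

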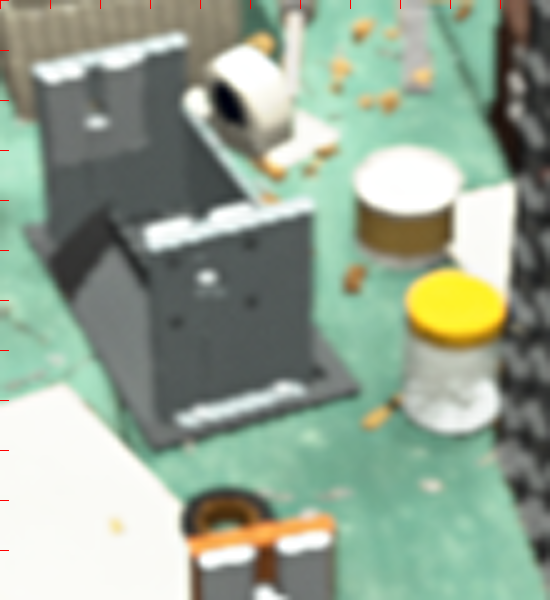

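View pics/c_side2.png

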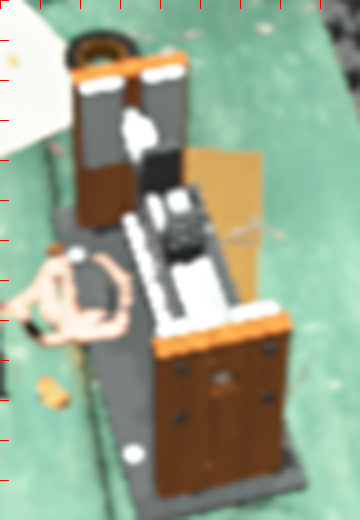

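Run:
```python
from h import *
from workcell import camera_info
S=camera_info("scene");D=camera_info("side")
def q(n,i,pts,o,s,z):
    for p in pts:
        print(n,p,np.round(atz(i,o[0]+p[0]/s,o[1]+p[1]/s,z)*1000,1))
q("stand cheek scene LfrO,LfrI,LbkO,RfrO,RfrI,RbkO,RbkI",S,[(69,122),(97,126),(180,52),(580,325),(548,310),(678,240),(640,228)],(300,210),5,.138)
q("tabs top scene",S,[(275,148),(318,122),(398,193),(440,168)],(300,210),5,.147)
q("stand plate back right",S,[(668,530)],(300,210),5,.006)
q("stand cheek side: Lfr,Lbk, RfrO,RbkO,RfrI,RbkI",D,[(70,75),(188,58),(155,348),(292,322),(158,335),(285,305)],(235,225),4,.138)
q("box cheek scene LfrO LfrI LbkI? Rfr I, RfrO, Rbk O",S,[(72,118),(103,122),(250,47),(465,215),(495,232),(648,145),(620,133)],(155,155),6,.138)
q("box plate L F R",S,[(52,410),(525,568),(718,418)],(155,155),6,.006)
q("box cheek side Lfr Lbk Rfr Rbk",D,[(35,72),(186,40),(148,245),(315,205)],(215,135),5,.138)
q("box plate side L F R",D,[(27,228),(155,448),(358,390)],(215,135),5,.006)
q("tape roll side",D,[(228,515)],(215,135),5,.019)
q("vise top scene", S,[(110,395),(270,390),(135,325)],(300,210),5,.15)
```

```text
stand cheek scene LfrO,LfrI,LbkO,RfrO,RfrI,RbkO,RbkI (69, 122) [514.7 -91.3 138. ]
stand cheek scene LfrO,LfrI,LbkO,RfrO,RfrI,RbkO,RbkI (97, 126) [ 519.9 -100.8  138. ]
stand cheek scene LfrO,LfrI,LbkO,RfrO,RfrI,RbkO,RbkI (180, 52) [587.8 -85.3 138. ]
stand cheek scene LfrO,LfrI,LbkO,RfrO,RfrI,RbkO,RbkI (580, 325) [ 534. -300.  138.]
stand cheek scene LfrO,LfrI,LbkO,RfrO,RfrI,RbkO,RbkI (548, 310) [ 534.1 -287.8  138. ]
stand cheek scene LfrO,LfrI,LbkO,RfrO,RfrI,RbkO,RbkI (678, 240) [ 603.6 -296.2  138. ]
stand cheek scene LfrO,LfrI,LbkO,RfrO,RfrI,RbkO,RbkI (640, 228) [ 601.2 -282.8  138. ]
tabs top scene (275, 148) [ 541.9 -167.3  147. ]
tabs top scene (318, 122) [ 568.4 -166.9  147. ]
tabs top scene (398, 193) [ 547.7 -217.2  147. ]
tabs top scene (440, 168) [ 572.6 -217.8  147. ]
stand plate back right (668, 530) [ 618.9 -303.5    6. ]
stand cheek side: Lfr,Lbk, RfrO,RbkO,RfrI,RbkI (70, 75) [520.3 -90.3 138. ]
stand cheek side: Lfr,Lbk, RfrO,RbkO,RfrI,RbkI (188, 58) [592.9 -88.2 138. ]
stand cheek side: Lfr,Lbk, RfrO,RbkO,RfrI,RbkI (155, 348) [ 535.9 -294.5  138. ]
stand cheek side
[... 831 characters left out ...]
 364.9   6. ]
box plate L F R (525, 568) [519.5 127.8   6. ]
box plate L F R (718, 418) [655.2 161.    6. ]
box cheek side Lfr Lbk Rfr Rbk (35, 72) [483.4 349.3 138. ]
box cheek side Lfr Lbk Rfr Rbk (186, 40) [583.1 372.  138. ]
box cheek side Lfr Lbk Rfr Rbk (148, 245) [531.3 153.2 138. ]
box cheek side Lfr Lbk Rfr Rbk (315, 205) [631.9 175.5 138. ]
box plate side L F R (27, 228) [469.5 365.8   6. ]
box plate side L F R (155, 448) [527.  128.4   6. ]
box plate side L F R (358, 390) [657.2 160.1   6. ]
tape roll side (228, 515) [559.4  50.   19. ]
vise top scene (110, 395) [ 381.8 -226.5  150. ]
vise top scene (270, 390) [ 418.9 -259.8  150. ]
vise top scene (135, 325) [ 416.1 -207.4  150. ]
```

play_rows --rows '[[[20, -20, 20], [0, 0, 2.4], 85], [[30, -29, 20], [0, 0, 2.4], 85], [[30, -29, 20], [0, 0, 2.4], 85], [[30, -29, 20], [0, 0, 2.4], 85], [[30, -29, 20], [0, 0, 2.4], 85], [[32, -30, 0], [0, 0, 2.4], 85], [[32, -31, 0], [0, 0, 2.4], 85], [[32, -31, 0], [0, 0, 2.4], 85], [[32, -31, 0], [0, 0, 2.4], 85], [[32, -31, 0], [0, 0, 2.4], 85], [[30, -30, 0], [0, 0, 2.4], 85], [[28, -27, 0], [0, 0, 2.4], 85]]'

```text
clock: 1.65
position: [0.5206, 0.2554, 0.3312]
ee_rot: [0.617, 0.787, -0.0, -0.0]
ft_force: [0.6, 0.3, 0.0]
grip_width: 0.993
```

play_rows --rows '[[[0, 0, 0], [0, 0, 0], 85], [[0, 0, 0], [0, 0, 0], 85]]'

```text
clock: 1.9
position: [0.5192, 0.2574, 0.3311]
ee_rot: [0.617, 0.787, -0.0, -0.0]
ft_force: [1.1, 0.8, -0.1]
grip_width: 0.994
```

Run:
```python
from workcell import readout, camera, camera_info, manip
import cv2,numpy as np,json
o=readout.get_obs(); print(o["clock"],np.round(o["position"],4),np.round(o["ee_rot"],4),o["joint_pos"])
i=camera_info("wrist"); im=camera("wrist"); cv2.imwrite("pics/wbox.png",im)
json.dump({k:np.array(v).tolist() for k,v in i.items()},open("wbox.json","w"))
```

```text
1.9 [0.5192 0.2574 0.3311] [ 6.169e-01  7.870e-01 -1.000e-04 -4.000e-04] [-0.73768949  0.19538937  0.2370818   1.43215381 -0.04622338  1.51998863
  1.309328  ]
```

View pics/wbox.png

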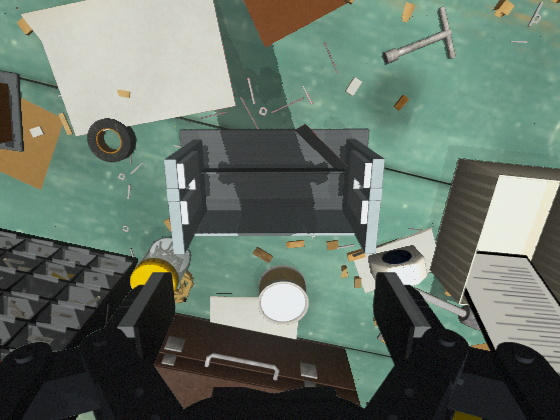

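Run:
```python
from h import *
crop("pics/wbox.png","pics/c1.png",155,120,60,140,5)
crop("pics/wbox.png","pics/c2.png",330,120,60,140,5)
a=cv2.imread("pics/c1.png");b=cv2.imread("pics/c2.png");cv2.imwrite("pics/c12.png",np.hstack([a,b])[:600] if 0 else cv2.resize(np.hstack([a,b]),None,fx=.85,fy=.85))
```

```text
(no output)
```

View pics/c12.png

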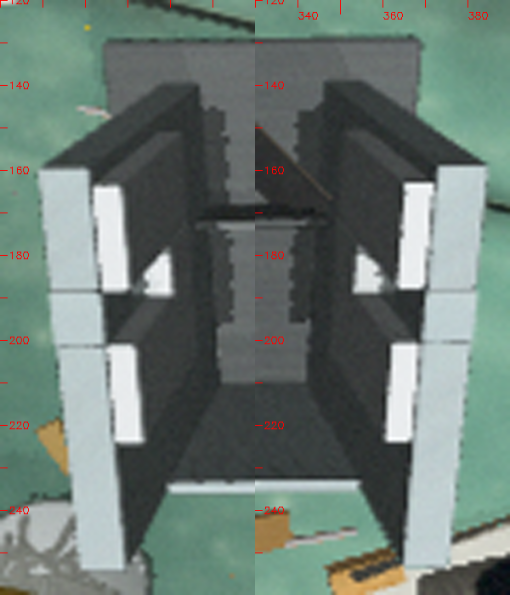

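Run:
```python
from h import *
import json
i=json.load(open("wbox.json"))
W=lambda u,v,z:atz(i,u,v,z)[:2]*1000
Lf=(W(185.1,188.4,.138)+W(178.8,188.4,.138))/2; Lb=(W(186.3,200.8,.138)+W(179.9,200.8,.138))/2
Rf=(W(363.4,188.4,.138)+W(370,188.4,.138))/2; Rb=(W(361.5,200.8,.138)+W(368.4,200.8,.138))/2
print(Lf,Lb,Rf,Rb, np.linalg.norm(Lf-Lb),np.linalg.norm(Rf-Rb))
L=(Lf+Lb)/2;Rr=(Rf+Rb)/2
print("mid",(L+Rr)/2,"span",np.linalg.norm(L-Rr),"yaw",np.degrees(np.arctan2(-(Rr-L)[0],(Rr-L)[1])))
# cheeks fronts top corners
for n,p in dict(LfO=(155+40/4.25,120+168/4.25),LfI=(155+90/4.25,120+168/4.25),RfI=(330+182/4.25,120+164/4.25),RfO=(330+232/4.25,120+164/4.25),LbO=(155+80/4.25,120+570/4.25),RbO=(330+196/4.25,120+566/4.25)).items(): print(n,W(*p,.138))
print("plate front",W(180,129.5,.006),W(369,128.5,.006))
```

```text
[555.57907647 172.68616572] [568.15737452 175.8561321 ] [511.78016636 350.9828417 ] [524.53802476 353.43523437] 12.971594681031254 12.991427204284745
mid [540.01366053 263.24009347] span 183.2276737448402 yaw 13.801030199297992
LfO [530.83414757 151.62881092]
LfI [528.11943777 162.6779912 ]
RfI [481.85573282 347.11460963]
RfO [479.14188579 358.16021919]
LbO [629.41452851 175.75917852]
RbO [577.25274801 383.55353226]
plate front [522.38828496 132.05472851] [462.05638345 372.16341136]
```

play_rows --rows '[[[3, -35, 0], [0, 0, -0.8], 85], [[4, -50, 0], [0, 0, -1], 85], [[4, -50, 0], [0, 0, -1], 85], [[4, -50, 0], [0, 0, -1], 85], [[4, -50, 0], [0, 0, -1], 85], [[4, -50, 0], [0, 0, -1], 85], [[4, -50, 0], [0, 0, -1], 85], [[4, -50, 0], [0, 0, -1], 85], [[3, -42, 0], [0, 0, -1], 85], [[2, -25, 0], [0, 0, 0], 85], [[0, 0, 0], [0, 0, 0], 85], [[0, 0, 0], [0, 0, 0], 85]]'

```text
clock: 3.45
position: [0.5562, -0.1934, 0.3312]
ee_rot: [0.675, 0.738, 0.0, -0.0]
ft_force: [-0.3, 0.3, 0.6]
grip_width: 0.996
```

Run:
```python
from workcell import readout, camera, camera_info, manip
import cv2,numpy as np,json
from h import crop
o=readout.get_obs(); print(o["clock"],np.round(o["position"],4),np.round(o["ee_rot"],4),o["joint_pos"])
i=camera_info("wrist"); im=camera("wrist"); cv2.imwrite("pics/wst.png",im)
json.dump({k:np.array(v).tolist() for k,v in i.items()},open("wst.json","w"))
```

```text
3.45 [ 0.5562 -0.1934  0.3312] [ 6.748e-01  7.380e-01  3.000e-04 -3.000e-04] [-0.2190281   0.2344953   0.58660701  1.42216691 -0.13001803  1.52380559
  2.02127675]
```

View pics/wst.png

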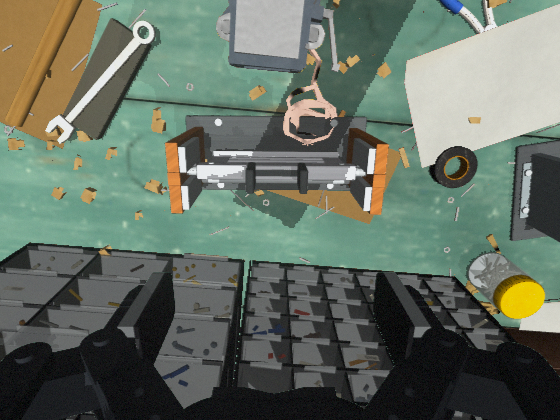

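Run:
```python
from h import *
crop("pics/wst.png","pics/c3.png",155,105,250,115,3)
crop("pics/wst.png","pics/c4.png",235,145,90,60,8)
```

```text
(no output)
```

View pics/c3.png

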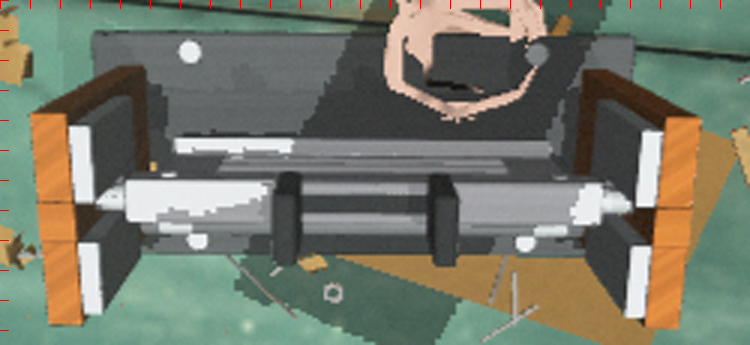

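View pics/c4.png

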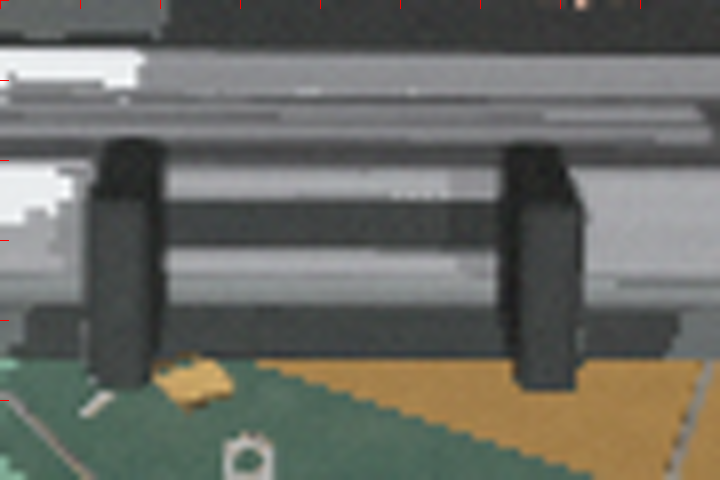

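Run:
```python
from h import *
import json
from workcell import camera_info
i=json.load(open("wst.json"))
W=lambda u,v,z:atz(i,u,v,z)[:2]*1000
Lf=(W(185.7,172.7,.138)+W(179.7,172.7,.138))/2; Lb=(W(189,185.7,.138)+W(182,185.7,.138))/2
Rf=(W(367.7,173.7,.138)+W(375,173.7,.138))/2; Rb=(W(364.3,186.7,.138)+W(371.3,186.7,.138))/2
print(Lf,Lb,Rf,Rb, np.linalg.norm(Lf-Lb),np.linalg.norm(Rf-Rb))
L=(Lf+Lb)/2;Rr=(Rf+Rb)/2
print("mid",(L+Rr)/2,"span",np.linalg.norm(L-Rr),"yaw",np.degrees(np.arctan2(-(Rr-L)[0],(Rr-L)[1])))
A=W(249.8,181.7,.147);B=W(303.5,182,.147);print("tabs",A,B,(A+B)/2,np.linalg.norm(A-B),np.degrees(np.arctan2(-(B-A)[0],(B-A)[1])))
print("outer",W(245.6,181.7,.147),W(307.7,182,.147))
# cabinet corner triangulation
S=camera_info("scene")
for (p,q) in [((245,261),(447,92)),((40,243),(560,110))]:
    o1,d1=ray(i,*p);o2,d2=ray(S,*q)
    t=np.linalg.lstsq(np.c_[d1,-d2],o2-o1,rcond=None)[0]; print(o1+t[0]*d1,o2+t[1]*d2)
q=R.from_quat([.6748,.738,.0003,-.0003]).as_matrix();print(q)
```

```text
[ 563.33109733 -281.94548372] [ 576.3464472  -279.09042733] [547.86510074 -97.66951096] [561.26983517 -98.82523924] 13.324814415607815 13.454464423672265
mid [ 562.20312011 -189.38266531] span 182.90920486612475 yaw 4.789267096108148
tabs [ 564.09236656 -215.464991  ] [ 559.7912659  -163.99475682] [ 561.94181623 -189.72987391] 51.64963187722574 4.776812969164911
outer [ 564.45190709 -219.48732258] [ 559.43152694 -159.97017154]
[ 0.51201364 -0.20384318  0.40320955] [ 0.56440485 -0.29136073  0.43503632]
[ 0.55960174 -0.31119707  0.3128148 ] [ 0.62052407 -0.42729813  0.42429525]
[[-8.92890296e-02  9.96005757e-01 -3.79200296e-05]
 [ 9.96005397e-01  8.92890296e-02  8.47680661e-04]
 [ 8.47680661e-04  3.79200296e-05 -9.99999640e-01]]
```

Run:
```python
from h import *
import json
from workcell import camera_info
i=json.load(open("wst.json"));S=camera_info("scene");D=camera_info("side")
print(atz(S,442,288,0),atz(S,320,232,0),atz(D,352,303,0),atz(D,318,200,0))
for z in (.2,.25,.3,.35): print(z,atz(i,245,261,z),atz(S,447,92,z),atz(S,317,66,z),atz(D,367,177,z),atz(D,325,105,z))
```

```text
[ 0.71815466 -0.26648927  0.        ] [0.71591983 0.06274987 0.        ] [ 0.75041943 -0.20065503  0.        ] [7.71655960e-01 2.13277359e-01 1.11022302e-16]
0.2 [ 0.62111641 -0.21242978  0.2       ] [1.45976207 0.15915915 0.2       ] [1.48739798 0.76216106 0.2       ] [0.84786346 0.04443737 0.2       ] [0.85121144 0.47589198 0.2       ]
0.25 [ 0.59427152 -0.21031703  0.25      ] [1.26928997 0.06331867 0.25      ] [1.2935691  0.59307723 0.25      ] [ 0.81682335 -0.02158053  0.25      ] [0.81991615 0.37698932 0.25      ]
0.3 [ 0.56742662 -0.20820429  0.3       ] [ 1.07881787 -0.03252181  0.3       ] [1.09974021 0.42399339 0.3       ] [ 0.78578324 -0.08759843  0.3       ] [0.78862086 0.27808665 0.3       ]
0.35 [ 0.54058173 -0.20609154  0.35      ] [ 0.88834577 -0.1283623   0.35      ] [0.90591133 0.25490956 0.35      ] [ 0.75474313 -0.15361633  0.35      ] [0.75732557 0.17918398 0.35      ]
```

play_rows --rows '[[[2, 1, -20], [0, 0, -0.3], 85], [[2, 1, -35], [0, 0, 0], 85], [[2, 2, -35], [0, 0, 0], 85], [[0, 0, -30], [0, 0, 0], 85], [[0, 0, -15], [0, 0, 0], 85], [[0, 0, 0], [0, 0, 0], 85], [[0, 0, 0], [0, 0, 0], 85]]'

```text
clock: 4.38
position: [0.5624, -0.1912, 0.1977]
ee_rot: [0.677, 0.736, 0.001, 0.001]
ft_force: [-0.0, -0.2, -0.3]
grip_width: 0.999
```

play_rows --rows '[[[0, 1, -20], [0, 0, 0], 85], [[0, 0, -25], [0, 0, 0], 85], [[0, 0, -20], [0, 0, 0], 85], [[0, 0, -12], [0, 0, 0], 85], [[0, 0, -4], [0, 0, 0], 85], [[0, 0, 0], [0, 0, 0], 85], [[0, 0, 0], [0, 0, 0], 85]]'

```text
clock: 5.25
position: [0.5622, -0.1904, 0.1161]
ee_rot: [0.678, 0.736, 0.0, 0.0]
ft_force: [-0.3, 0.4, 1.0]
grip_width: 0.994
```

Run:
```python
from workcell import readout, camera, camera_info, manip
import cv2,numpy as np,json
from h import crop
o=readout.get_obs(); print(o["clock"],np.round(o["position"],4),np.round(o["ee_rot"],4),o["ft_force"])
cv2.imwrite("pics/w3.png",camera("wrist"));cv2.imwrite("pics/s3.png",camera("scene"))
crop("pics/s3.png","pics/c5.png",300,170,140,150,4)
```

```text
5.25 [ 0.5622 -0.1904  0.1161] [6.775e-01 7.355e-01 3.000e-04 5.000e-04] [-0.26164264  0.43930169  1.02486463]
```

View pics/w3.png

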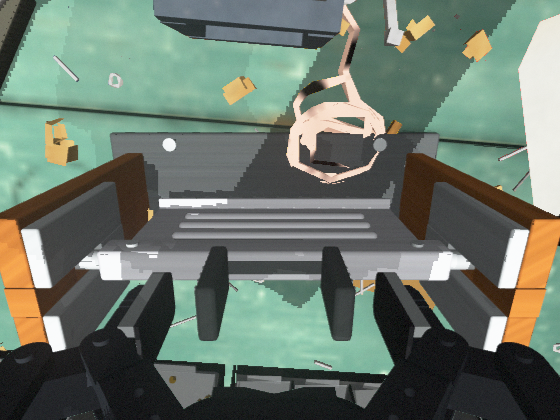

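View pics/c5.png

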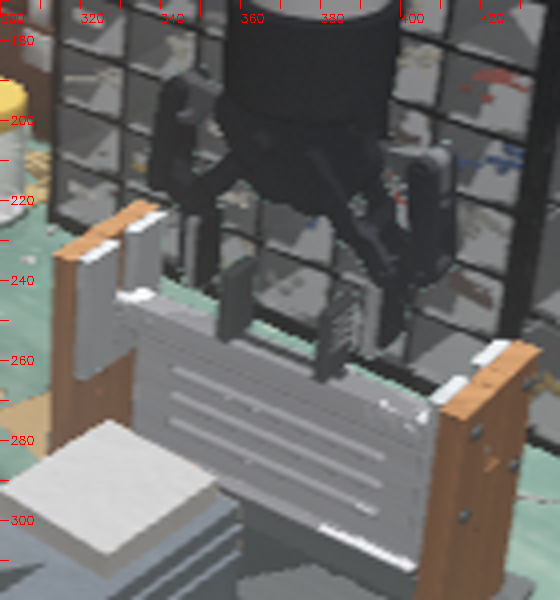

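play_rows --rows '[[[0, 0, 0], [0, 0, 0], 66], [[0, 0, 0], [0, 0, 0], 58], [[0, 0, 0], [0, 0, 0], 50], [[0, 0, 0], [0, 0, 0], 42], [[0, 0, 0], [0, 0, 0], 36], [[0, 0, 0], [0, 0, 0], 30], [[0, 0, 0], [0, 0, 0], 30], [[0, 0, 0], [0, 0, 0], 30], [[0, 0, 0], [0, 0, 0], 30]]' --force 60

```text
clock: 6.48
position: [0.5623, -0.1905, 0.1164]
ee_rot: [0.677, 0.736, 0.0, 0.001]
ft_force: [-1.1, 1.1, 8.6]
grip_width: 0.391
```

Run:
```python
from workcell import readout, camera, camera_info, manip
import cv2,numpy as np,json
from h import crop
o=readout.get_obs(); print(o["clock"],np.round(o["position"],4),np.round(o["ft_force"],2),o["torque"],o["grip_width"]*85.4)
cv2.imwrite("pics/w4.png",camera("wrist"))
```

```text
6.475 [ 0.5623 -0.1905  0.1164] [-1.15  1.15  8.56] [-0.00665921  0.33747456  0.09977349] 33.38544207482167
```

View pics/w4.png

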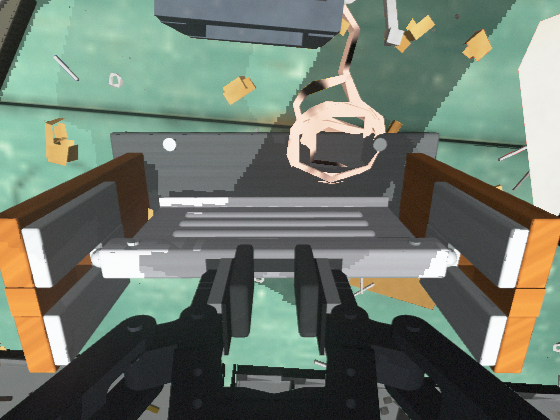

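play_rows --rows '[[[0, 0, 2], [0, 0, 0], 30], [[0, 0, 3], [0, 0, 0], 30], [[0, 0, 4], [0, 0, 0], 30], [[0, 0, 5], [0, 0, 0], 30], [[0, 0, 0], [0, 0, 0], 30]]'

```text
clock: 7.15
position: [0.562, -0.1904, 0.1298]
ee_rot: [0.678, 0.736, 0.0, 0.0]
ft_force: [-0.1, -0.7, -2.7]
grip_width: 0.392
```

play_rows --rows '[[[0, 0, 8], [0, 0, 0], 30], [[0, 0, 12], [0, 0, 0], 30], [[0, 0, 12], [0, 0, 0], 30], [[0, 0, 12], [0, 0, 0], 30], [[0, 0, 12], [0, 0, 0], 30], [[0, 0, 16], [0, 0, 0], 30], [[0, 0, 20], [0, 0, 0], 30], [[0, 0, 20], [0, 0, 0], 30], [[0, 0, 16], [0, 0, 0], 30], [[0, 0, 0], [0, 0, 0], 30]]'

```text
clock: 8.4
position: [0.5623, -0.1905, 0.2587]
ee_rot: [0.678, 0.735, 0.001, 0.001]
ft_force: [0.2, 0.6, -2.8]
grip_width: 0.388
```

Run:
```python
from workcell import readout, camera, camera_info, manip
import cv2,numpy as np,json
from h import crop
o=readout.get_obs(); print(o["clock"],np.round(o["position"],4),np.round(o["ft_force"],2),o["torque"],o["grip_width"]*85.4)
i=camera_info("wrist");json.dump({k:np.array(v).tolist() for k,v in i.items()},open("w5.json","w"))
cv2.imwrite("pics/w5.png",camera("wrist"));cv2.imwrite("pics/s5.png",camera("scene"))
crop("pics/s5.png","pics/c6.png",300,130,140,150,4)
```

```text
8.4 [ 0.5623 -0.1905  0.2587] [ 0.19  0.61 -2.8 ] [-0.02487481  0.02231473 -0.01147013] 33.145779393493186
```

View pics/w5.png

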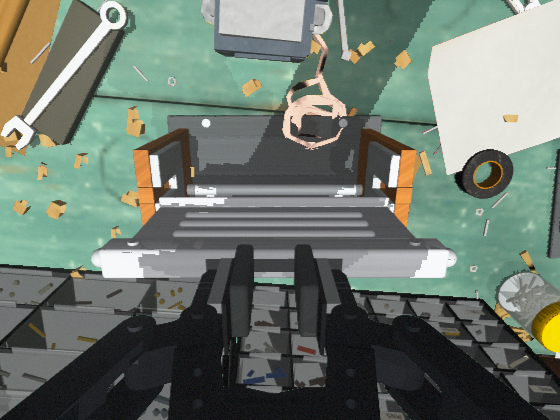

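View pics/c6.png

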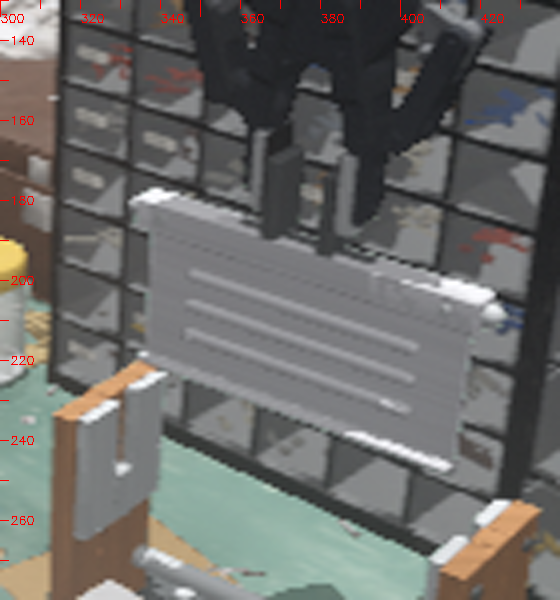

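Run:
```python
from h import *
crop("pics/w5.png","pics/c7.png",85,232,60,56,6)
crop("pics/w5.png","pics/c8.png",405,232,60,56,6)
cv2.imwrite("pics/c78.png",np.hstack([cv2.imread("pics/c7.png"),cv2.imread("pics/c8.png")]))
```

```text
(no output)
```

View pics/c78.png

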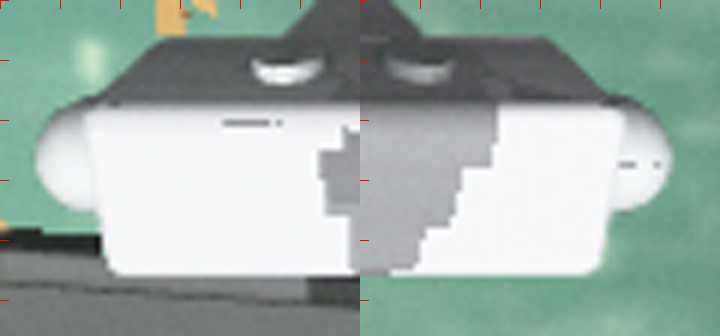

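Run:
```python
from h import *
import json
i=json.load(open("w5.json"))
for z in (.240,.243,.246):
    L=atz(i,91,258.3,z);Rr=atz(i,457,257.8,z);d=(Rr-L)[:2]
    f=[atz(i,*p,z+.008)[:2]*1000 for p in ((99.5,249.5),(448.7,249.5),(103.5,277.5),(445,277.5))]
    print(z,"pins mid",(L+Rr)/2*1000,np.linalg.norm(d)*1000,np.degrees(np.arctan2(-d[0],d[1])),"rail mid",np.mean(f,0),"len",np.linalg.norm(f[0]-f[1]),np.linalg.norm(f[2]-f[3]),"w",np.linalg.norm((f[0]+f[1]-f[2]-f[3])/2))
    d=f[1]-f[0];print(np.degrees(np.arctan2(-d[0],d[1])))
```

```text
0.24 pins mid [ 563.8981808  -190.20739781  240.        ] 187.72394101286037 4.797874465464906 rail mid [ 562.79743231 -190.18578715] len 168.79232408413415 169.88700188101356 w 15.402205265080369
4.709575121951343
0.243 pins mid [ 562.33355257 -190.33641689  243.        ] 184.24930664604105 4.797874465464912 rail mid [ 561.17299925 -190.32192577] len 165.5058881127233 166.5792522123817 w 15.102319818885652
4.709575121951309
0.246 pins mid [ 560.76892433 -190.46543596  246.        ] 180.77467227922182 4.7978744654649175 rail mid [ 559.54856619 -190.45806438] len 162.21945214131242 163.2715025437497 w 14.802434372690936
4.709575121951355
```

play_rows --rows '[[[-1, 15, 0], [0, 0, 0], 30], [[-2, 30, 0], [0, 0, 1], 30], [[-2, 40, 0], [0, 0, 1], 30], [[-2, 48, 0], [0, 0, 1], 30], [[-2, 48, 0], [0, 0, 1], 30], [[-2, 48, 0], [0, 0, 1], 30], [[-2, 48, 0], [0, 0, 1], 30], [[-2, 48, 0], [0, 0, 1], 30], [[-2, 48, 0], [0, 0, 1], 30], [[-2, 40, 0], [0, 0, 1], 30], [[-2, 28, 0], [0, 0, 0], 30], [[-1, 13, 0], [0, 0, 0], 30]]'

```text
clock: 10.0
position: [0.5383, 0.2662, 0.2565]
ee_rot: [0.616, 0.787, -0.001, -0.001]
ft_force: [0.6, -0.6, -3.4]
grip_width: 0.389
```

play_rows --rows '[[[0, 0, 0], [0, 0, 0], 30], [[0, 0, 0], [0, 0, 0], 30], [[0, 0, 0], [0, 0, 0], 30]]'

```text
clock: 10.38
position: [0.5401, 0.2624, 0.2575]
ee_rot: [0.618, 0.786, 0.0, 0.0]
ft_force: [0.1, 0.9, -3.3]
grip_width: 0.394
```

Run:
```python
from workcell import readout, camera, camera_info, manip
import cv2,numpy as np,json
from h import crop
o=readout.get_obs(); print(o["clock"],np.round(o["position"],4),np.round(o["ee_rot"],5),np.round(o["ft_force"],2),o["torque"],o["grip_width"]*85.4)
i=camera_info("wrist");json.dump({k:np.array(v).tolist() for k,v in i.items()},open("w6.json","w"))
q=o["ee_rot"];print("yaw",2*np.degrees(np.arctan2(q[1],q[0]))-90)
cv2.imwrite("pics/w6.png",camera("wrist"))
```

```text
10.375 [0.5401 0.2624 0.2575] [6.1846e-01 7.8581e-01 3.0000e-05 1.3000e-04] [ 0.07  0.89 -3.31] [-0.0453382   0.06250839  0.03866093] 33.66827380371776
yaw 13.591943703952893
```

View pics/w6.png

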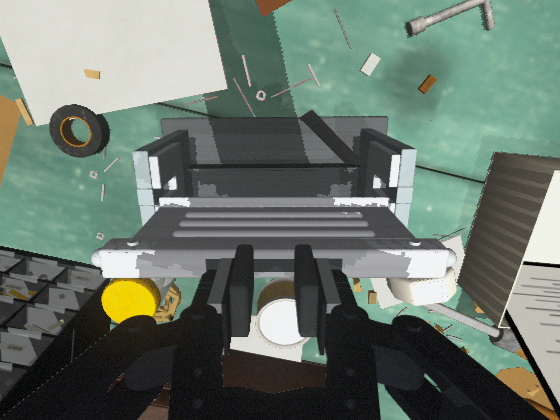

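play_rows --rows '[[[-0.4, 1, -10], [0, 0, 0.2], 30], [[0, 0, -15], [0, 0, 0], 30], [[0, 0, -20], [0, 0, 0], 30], [[0, 0, -20], [0, 0, 0], 30], [[0, 0, -15], [0, 0, 0], 30], [[0, 0, -8], [0, 0, 0], 30], [[0, 0, 0], [0, 0, 0], 30], [[0, 0, 0], [0, 0, 0], 30]]'

```text
clock: 11.42
position: [0.5397, 0.2649, 0.17]
ee_rot: [0.616, 0.787, 0.001, 0.0]
ft_force: [0.3, 0.0, -2.9]
grip_width: 0.388
```

Run:
```python
from workcell import readout, camera, camera_info, manip
import cv2,numpy as np,json
from h import crop
o=readout.get_obs(); print(o["clock"],np.round(o["position"],4),np.round(o["ft_force"],2),o["torque"],o["grip_width"]*85.4)
q=o["ee_rot"];print("yaw",2*np.degrees(np.arctan2(q[1],q[0]))-90)
i=camera_info("wrist");json.dump({k:np.array(v).tolist() for k,v in i.items()},open("w7.json","w"))
cv2.imwrite("pics/w7.png",camera("wrist"));cv2.imwrite("pics/s7.png",camera("scene"))
crop("pics/s7.png","pics/c9.png",150,110,140,140,4)
```

```text
11.425 [0.5397 0.2649 0.17  ] [ 0.26  0.04 -2.88] [-0.02437612  0.0065478  -0.00692579] 33.143477375356426
yaw 13.898873634408346
```

View pics/w7.png

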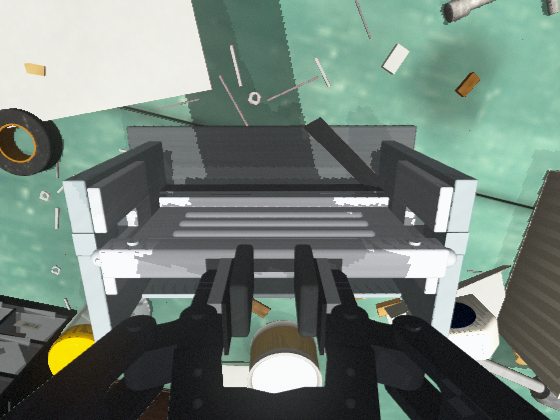

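View pics/c9.png

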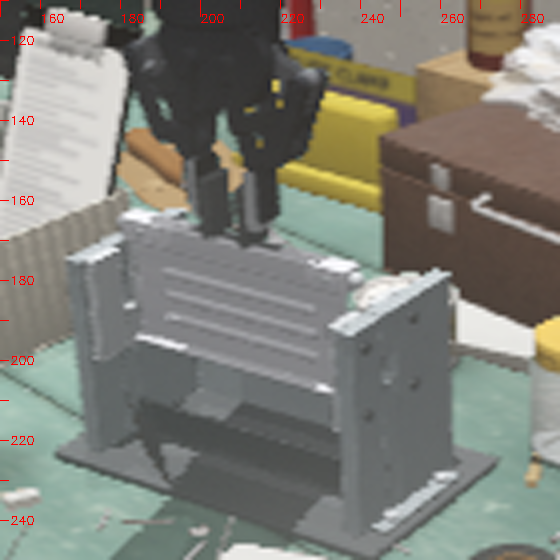

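Run:
```python
from h import *
crop("pics/w7.png","pics/ca.png",60,200,70,110,5)
crop("pics/w7.png","pics/cb.png",415,200,70,110,5)
cv2.imwrite("pics/cab.png",np.hstack([cv2.imread("pics/ca.png"),cv2.imread("pics/cb.png")]))
```

View pics/cab.png

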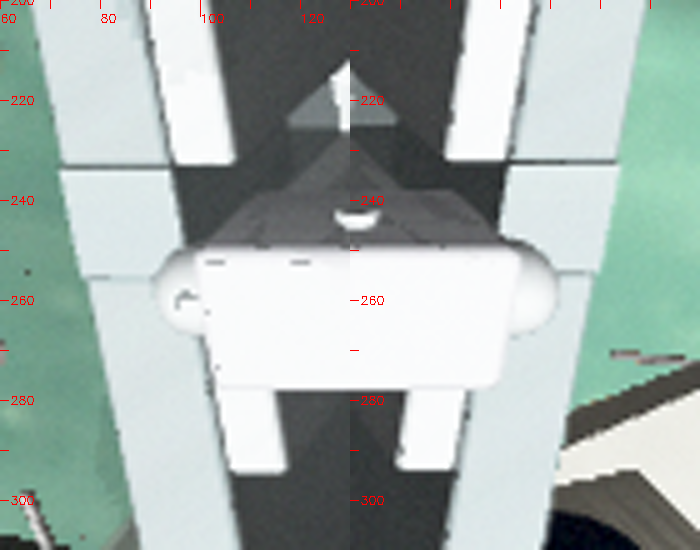

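play_rows --rows '[[[0, 0, 0], [0, 0, 0], 30]]'

```text
clock: 11.65
position: [0.5395, 0.2648, 0.1698]
ee_rot: [0.616, 0.787, 0.0, 0.0]
ft_force: [-0.3, -0.0, -2.8]
grip_width: 0.391
```

play_rows --rows '[[[0, 0, 0], [0, 0, 0], 30]]'

```text
clock: 11.78
position: [0.5394, 0.2648, 0.1696]
ee_rot: [0.616, 0.787, 0.0, -0.0]
ft_force: [0.4, 0.7, -3.5]
grip_width: 0.391
```

Run:
```python
from h import *
import json
i=json.load(open("w7.json"))
W=lambda u,v,z:atz(i,u,v,z)[:2]*1000
# cheek inner line
a=W(60+175/5,200+167/5,.138);b=W(60+187/5,200+276/5,.138)
c=W(415+(508-350)/5,200+161/5,.138);d=W(415+(498-350)/5,200+270/5,.138)
print(a,b,c,d,np.linalg.norm(a-b),np.linalg.norm(c-d));m1=(a+b)/2;m2=(c+d)/2
dd=m2-m1;print("slot mid",(m1+m2)/2,"span(190)",np.linalg.norm(dd),"yaw",np.degrees(np.arctan2(-dd[0],dd[1])))
for z in (.150,.1525,.155):
    L=W(90.4,257.8,z);r=W(456.6,257.3,z);e=r-L;print(z,(L+r)/2,np.linalg.norm(e),np.degrees(np.arctan2(-e[0],e[1])))
```

```text
[556.79062595 169.62260667] [569.71828174 171.98500306] [510.45683774 354.16069636] [522.93542194 358.23793728] 13.14173507915626 13.127793306905906
slot mid [539.97529184 263.50156084] span(190) 191.15222568998158 yaw 14.097148193047875
0.15 [541.69189962 265.42538265] 189.26258677772915 13.966708369828332
0.1525 [540.42952217 265.1130168 ] 186.36857734394889 13.966708369828348
0.155 [539.16714473 264.80065094] 183.47456791016862 13.96670836982833
```

play_rows --rows '[[[0, -1.5, -2], [0, 0, 0], 30], [[0, 0, -2], [0, 0, 0], 30], [[0, 0, -2], [0, 0, 0], 30], [[0, 0, -2], [0, 0, 0], 30], [[0, 0, -2], [0, 0, 0], 30], [[0, 0, 0], [0, 0, 0], 30]]'

```text
clock: 12.52
position: [0.5393, 0.2632, 0.1591]
ee_rot: [0.616, 0.787, -0.0, -0.0]
ft_force: [0.5, 0.2, -2.5]
grip_width: 0.394
```

play_rows --rows '[[[0, 0, -1.5], [0, 0, 0], 30], [[0, 0, -1.5], [0, 0, 0], 30], [[0, 0, 0], [0, 0, 0], 30]]'

```text
clock: 12.9
position: [0.5393, 0.2632, 0.1562]
ee_rot: [0.616, 0.787, -0.0, -0.0]
ft_force: [-0.4, -0.6, -1.9]
grip_width: 0.388
```

play_rows --rows '[[[0, 0, -1.5], [0, 0, 0], 30], [[0, 0, -1.5], [0, 0, 0], 30], [[0, 0, 0], [0, 0, 0], 30]]'

```text
clock: 13.28
position: [0.5393, 0.2632, 0.1532]
ee_rot: [0.616, 0.787, -0.0, -0.0]
ft_force: [-0.2, 1.0, -2.2]
grip_width: 0.394
```

play_rows --rows '[[[0, 0, -2], [0, 0, 0], 30], [[0, 0, -2], [0, 0, 0], 30], [[0, 0, -2], [0, 0, 0], 30], [[0, 0, -2], [0, 0, 0], 30], [[0, 0, -2], [0, 0, 0], 30], [[0, 0, 0], [0, 0, 0], 30]]'

```text
clock: 14.02
position: [0.5393, 0.2632, 0.1431]
ee_rot: [0.616, 0.787, -0.0, -0.0]
ft_force: [-0.8, 0.8, -3.2]
grip_width: 0.39
```

play_rows --rows '[[[0, 0, -2], [0, 0, 0], 30], [[0, 0, -2], [0, 0, 0], 30], [[0, 0, -2], [0, 0, 0], 30], [[0, 0, -2], [0, 0, 0], 30], [[0, 0, -2], [0, 0, 0], 30], [[0, 0, 0], [0, 0, 0], 30]]'

```text
clock: 14.78
position: [0.5393, 0.2632, 0.1331]
ee_rot: [0.616, 0.787, -0.0, -0.0]
ft_force: [0.3, -0.0, -2.2]
grip_width: 0.391
```

Run:
```python
from workcell import readout, camera, camera_info, manip
import cv2,numpy as np,json
from h import crop
o=readout.get_obs(); print(o["clock"],np.round(o["position"],4),np.round(o["ft_force"],2),o["torque"],o["grip_width"]*85.4)
cv2.imwrite("pics/w8.png",camera("wrist"));cv2.imwrite("pics/s8.png",camera("scene"))
crop("pics/s8.png","pics/cc.png",150,110,140,140,4)
```

```text
14.775 [0.5393 0.2632 0.1331] [ 0.29 -0.03 -2.22] [-0.03292137  0.00489797  0.02353375] 33.40143436344182
```

View pics/cc.png

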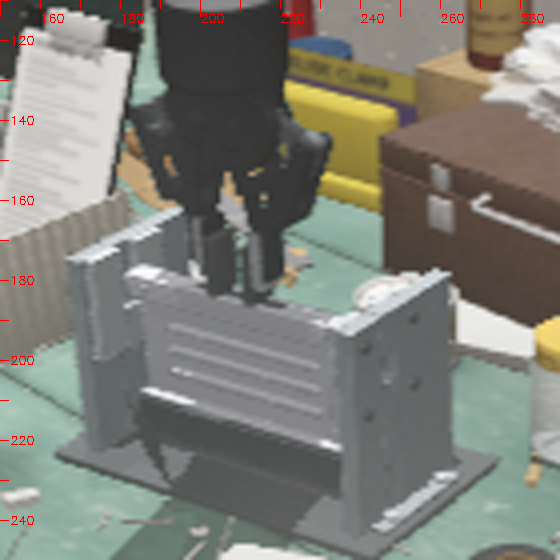

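View pics/w8.png

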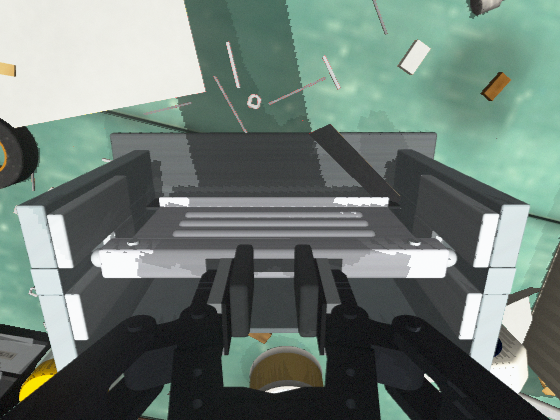

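Pins are inside both slots (left tip ~(95,256), right ~(453,256)). Continue down to the floor, feeling for it.

play_rows --rows '[[[0, 0, -2], [0, 0, 0], 30], [[0, 0, -2], [0, 0, 0], 30], [[0, 0, -2], [0, 0, 0], 30], [[0, 0, -2], [0, 0, 0], 30], [[0, 0, -2], [0, 0, 0], 30], [[0, 0, 0], [0, 0, 0], 30]]'

```text
clock: 15.62
position: [0.5392, 0.2632, 0.1231]
ee_rot: [0.616, 0.787, -0.0, -0.0]
ft_force: [0.5, -0.3, -2.1]
grip_width: 0.392
```

play_rows --rows '[[[0, 0, -1], [0, 0, 0], 30], [[0, 0, -1], [0, 0, 0], 30], [[0, 0, 0], [0, 0, 0], 30]]'

```text
clock: 16.0
position: [0.5393, 0.2632, 0.1213]
ee_rot: [0.616, 0.787, -0.0, -0.0]
ft_force: [-0.2, 0.3, -2.5]
grip_width: 0.396
```

play_rows --rows '[[[0, 0, -1], [0, 0, 0], 30], [[0, 0, -1], [0, 0, 0], 30], [[0, 0, 0], [0, 0, 0], 30]]'

```text
clock: 16.38
position: [0.5393, 0.2632, 0.1192]
ee_rot: [0.616, 0.787, -0.0, -0.0]
ft_force: [0.2, -0.0, -2.3]
grip_width: 0.391
```

play_rows --rows '[[[0, 0, -1], [0, 0, 0], 30], [[0, 0, 0], [0, 0, 0], 30]]'

```text
clock: 16.62
position: [0.5393, 0.2632, 0.1182]
ee_rot: [0.616, 0.787, -0.0, -0.0]
ft_force: [0.8, -0.3, -3.1]
grip_width: 0.389
```

play_rows --rows '[[[0, 0, -1], [0, 0, 0], 30], [[0, 0, 0], [0, 0, 0], 30]]'

```text
clock: 16.88
position: [0.5394, 0.2633, 0.1173]
ee_rot: [0.616, 0.787, 0.0, -0.0]
ft_force: [0.5, -0.0, -2.8]
grip_width: 0.389
```

play_rows --rows '[[[0, 0, -0.7], [0, 0, 0], 30], [[0, 0, 0], [0, 0, 0], 30]]'

```text
clock: 17.12
position: [0.5395, 0.2633, 0.1169]
ee_rot: [0.616, 0.787, 0.0, 0.0]
ft_force: [-0.2, -0.2, 0.4]
grip_width: 0.39
```

play_rows --rows '[[[0, 0, -0.7], [0, 0, 0], 30], [[0, 0, 0], [0, 0, 0], 30]]'

```text
clock: 17.38
position: [0.5396, 0.2633, 0.1166]
ee_rot: [0.616, 0.787, 0.0, 0.0]
ft_force: [-1.6, -2.1, 4.6]
grip_width: 0.396
```

play_rows --rows '[[[0, 0, 0.5], [0, 0, 0], 36], [[0, 0, 0], [0, 0, 0], 42], [[0, 0, 0], [0, 0, 0], 48], [[0, 0, 0], [0, 0, 0], 54], [[0, 0, 0], [0, 0, 0], 60], [[0, 0, 0], [0, 0, 0], 70], [[0, 0, 0], [0, 0, 0], 80], [[0, 0, 0], [0, 0, 0], 85], [[0, 0, 0], [0, 0, 0], 85], [[0, 0, 0], [0, 0, 0], 85]]'

```text
clock: 18.62
position: [0.5394, 0.2632, 0.1165]
ee_rot: [0.616, 0.787, 0.0, -0.0]
ft_force: [0.3, 0.1, 0.3]
grip_width: 0.992
```

Run:
```python
from workcell import readout, camera, camera_info, manip
import cv2,numpy as np,json
from h import crop
o=readout.get_obs(); print(o["clock"],np.round(o["position"],4),np.round(o["ft_force"],2),o["torque"],o["grip_width"]*85.4)
cv2.imwrite("pics/w9.png",camera("wrist"));cv2.imwrite("pics/s9.png",camera("scene"))
crop("pics/s9.png","pics/cd.png",150,110,140,140,4)
```

```text
18.625 [0.5394 0.2632 0.1165] [0.32 0.1  0.27] [-0.05072359 -0.09436119  0.05529686] 84.71069100611767
```

View pics/w9.png

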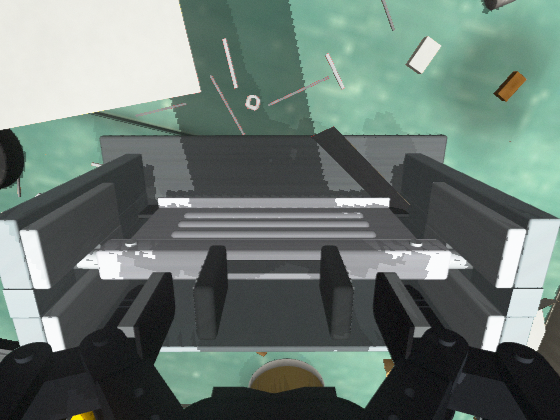

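View pics/cd.png

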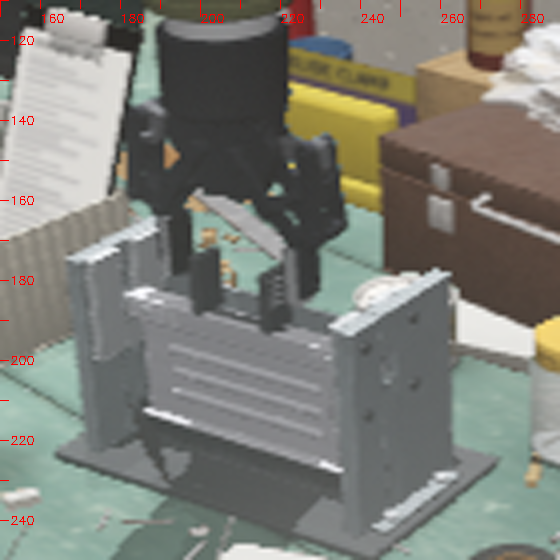

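Pins sprung out (rods run into the cheeks both sides; tabs stand wide). Withdraw straight up and check.

play_rows --rows '[[[0, 0, 5], [0, 0, 0], 85], [[0, 0, 10], [0, 0, 0], 85], [[0, 0, 20], [0, 0, 0], 85], [[0, 0, 30], [0, 0, 0], 85], [[0, 0, 40], [0, 0, 0], 85], [[0, 0, 40], [0, 0, 0], 85], [[0, 0, 35], [0, 0, 0], 85], [[0, 0, 15], [0, 0, 0], 85], [[0, 0, 0], [0, 0, 0], 85], [[0, 0, 0], [0, 0, 0], 85]]'

```text
clock: 19.98
position: [0.5389, 0.263, 0.3098]
ee_rot: [0.616, 0.787, -0.001, -0.0]
ft_force: [0.6, 0.1, -0.9]
grip_width: 0.996
```

Run:
```python
from workcell import readout, camera, camera_info, manip
import cv2,numpy as np,json
from h import crop
o=readout.get_obs(); print(o["clock"],np.round(o["position"],4),np.round(o["ft_force"],2))
i=camera_info("wrist");json.dump({k:np.array(v).tolist() for k,v in i.items()},open("w10.json","w"))
cv2.imwrite("pics/w10.png",camera("wrist"));cv2.imwrite("pics/s10.png",camera("scene"))
crop("pics/w10.png","pics/ce.png",145,110,260,140,3)
crop("pics/s10.png","pics/cf.png",155,155,125,95,6)
```

```text
19.975 [0.5389 0.263  0.3098] [ 0.56  0.08 -0.9 ]
```

View pics/ce.png

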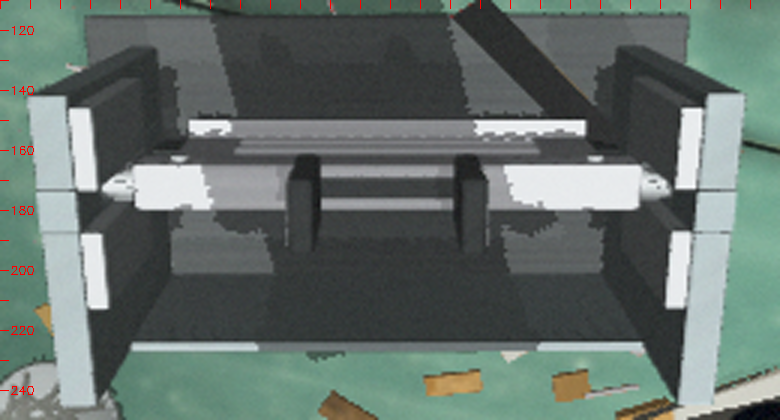

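View pics/cf.png

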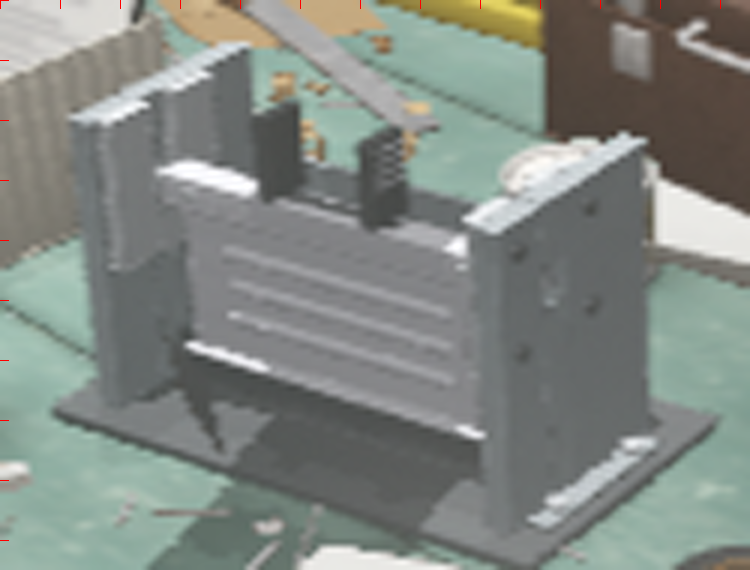

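Run:
```python
from h import *
import json
i=json.load(open("w10.json"))
W=lambda u,v,z:atz(i,u,v,z)[:2]*1000
a=W(241.2,182,.147);b=W(307.5,182,.147)
print("tabs outer",a,b,np.linalg.norm(a-b),"mid",(a+b)/2)
f=[W(145+x/3,110+y/3,.109) for x,y in((135,165),(640,165),(135,210),(640,210))]
print("rail mid",np.mean(f,0),np.linalg.norm(f[0]-f[1]))
d=f[1]-f[0];print(np.degrees(np.arctan2(-d[0],d[1])))
m=np.mean(f,0)-np.array([531,261.7]);c,s=np.cos(np.radians(13.9)),np.sin(np.radians(13.9));print("in box",c*m[0]+s*m[1],-s*m[0]+c*m[1])
from workcell import manip
print(manip.hand_in())
```

```text
tabs outer [545.95672983 234.74079203] [531.62986985 292.59842153] 59.605068652758305 mid [538.79329984 263.66960678]
rail mid [539.27515852 263.64014922] 167.43597318435454
13.906267378705385
in box 8.49891101295525 -0.10459030698332539
the job is handed in; nothing more can be done
None
```

The door now hangs in the spark box with both pins out, and the job was handed in at about 20 s of the 72 s allowed. The hand-in gives no verdict, so the result rests on my own checks below.

I measured the box slots and the stand with the wrist camera. I then squeezed the tabs with 60 N, lifted the door clear of the stand, and carried it over. I lowered it into the slots in small steps until I felt the floor: the largest push I read was about 5 N up on the tool, which is about 7 N on the box. Then I let go and backed straight up.

| Check after letting go | Measured | Expected |
|---|---|---|
| Span over the tabs | 59.6 mm | 60 mm with pins fully out |
| Hinge line behind the box origin | about 8.5 mm | 0 to 34 mm |
| Offset along y | about 0.1 mm | within 6 mm |
| Angle to the box's hinge axis | about 0.1° | under 0.06 rad (3.4°) |

- **Gripper and bystanders:** the open gripper is about 17 cm clear above the tabs. I went nowhere near the bystanders, but I did not measure them again at the end.
- **Not measured at the end:** I did not triangulate the door's height, its upright tilt or the pins in their holes. They rest on the floor contact, the tab span, and pictures showing the door level and the pins running into both cheeks.
- **Readings that disagreed:** my first rough picks from the scene and side cameras differed by 5 to 8 mm on the box, so I used the closer wrist-camera measurements. The closed gripper read 33.4 mm where 36 mm was expected, but the pictures showed both pins pulled in.

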